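# Clamp the contact printer and hold its exposure lever level

## Task

Close up the contact printer for an exposure: turn its three captive bolt knobs clockwise to their end stops, first the red, then the yellow, then the blue. Only then press the spring-loaded exposure lever down with the fingers until it lies level, its pad's top in line with the green band on the little post beside it, and finish while still holding it there: do not let go, and never push it well past the green towards its bottom stop. Leave the loupe, the two film canisters and the developing tank where they stand.

Things in the scene. Friction and masses are not known exactly. Their poses are not given: they have to be found in the camera images.
- printer: Contact printer, fixed to the bench: low grey cabinet 218 (x) x 258 (y) mm, lid top 70 mm above the bench, with the exposure lever on its right side (lever foot plate reaches to y = -225 mm). Origin at the centre of its underside; x points away from the robot (at yaw 0), y to the left, z up. It stands at a different place and yaw each time. The three bolts stand on its lid at (62, 85), (62, -65) and (-62, 55) mm in x, y; which colour is where changes.
- lever_pad (a point): Black ribbed pad at the free (robot-side) end of the exposure lever, 42 mm (along the lever) x 36 mm x 10 mm; this point is the centre of its top face, x along the lever towards the hinge, z out of the top face (the rules call the pad lever_c2). The pad's top stands about 127 mm above the bench at rest and 103 mm when the lever is level.
- lever_hinge (a point): Hinge axis of the exposure lever, 95 mm above the bench, at (70, -165, 95) mm in the printer's frame; the axis runs along the printer's y. The pad's top centre lies 110 mm along the lever and 8 mm above the lever's line, so with the lever level it is at (-40, -165, 103) mm in the printer's frame.
- level_mark (a point): Middle of the 14 mm high green band on the 12 mm square fixed post, 103 mm above the bench, 36 mm to the right of the pad's centre; below the band the post is red, above it white (post top 126 mm above the bench). The pad's top is at the height of this point when the lever is level.
- lever (a joint): Exposure lever angle, rad: 0 at rest (free end 0.22 rad above level), grows as it is pressed down, 0.22 level, 0.42 bottom stop. A spring returns it as soon as it is let go: about 3 N at the pad to start it, 7 N when level, 10 N at the bottom.
- bolt_red (a joint): Turn of the red bolt knob, rad: grows clockwise seen from above; 1.571 at the end stop, where its bar lies along the printer's y (between the two black ticks on its washer). It starts part-turned at 0.2 to 0.6 and stays where it is left (friction about 0.08 N m).
- bolt_yellow (a joint): Turn of the yellow bolt knob, rad: grows clockwise seen from above; 1.571 at the end stop, where its bar lies along the printer's y (between the two black ticks on its washer). It starts part-turned at 0.2 to 0.6 and stays where it is left (friction about 0.08 N m).
- bolt_blue (a joint): Turn of the blue bolt knob, rad: grows clockwise seen from above; 1.571 at the end stop, where its bar lies along the printer's y (between the two black ticks on its washer). It starts part-turned at 0.2 to 0.6 and stays where it is left (friction about 0.08 N m).
- bolt_red_grip (a point): Middle of the bar grip of the red bolt knob, on its turning axis, 99 mm above the bench (29 mm above the lid); the bar is 46 mm long (along this point's x axis, which turns with the knob), 14 mm thick (y) and 26 mm high, its top 112 mm above the bench. Below the bar is a disc of 36 mm diameter, its top 88 mm above the bench.
- bolt_yellow_grip (a point): Middle of the bar grip of the yellow bolt knob, on its turning axis, 99 mm above the bench (29 mm above the lid); the bar is 46 mm long (along this point's x axis, which turns with the knob), 14 mm thick (y) and 26 mm high, its top 112 mm above the bench. Below the bar is a disc of 36 mm diameter, its top 88 mm above the bench.
- bolt_blue_grip (a point): Middle of the bar grip of the blue bolt knob, on its turning axis, 99 mm above the bench (29 mm above the lid); the bar is 46 mm long (along this point's x axis, which turns with the knob), 14 mm thick (y) and 26 mm high, its top 112 mm above the bench. Below the bar is a disc of 36 mm diameter, its top 88 mm above the bench.
- loupe: Loose film loupe, black and clear, 42 mm diameter, 48 mm high; origin at the centre of its underside. A bystander.
- film_can: Loose white film canister with grey cap, 34 mm diameter, 51 mm high; origin at the centre of its underside. A bystander.
- film_can_black: Loose black film canister, 34 mm diameter, 51 mm high; origin at the centre of its underside. A bystander.
- dev_tank: Loose black developing tank with red cap, 70 mm diameter, 116 mm high; origin at the centre of its underside. A bystander.

How it is judged:
By the outcome, as a careful person would: the job done as asked, in the order asked, and still so for the second after the job is handed in, while the arm keeps its last pose, push and grip.
It also fails if it takes over 58 s, if anything falls off the work surface, if the arm or the gripper's body presses on something with over 40 N, if the wrist force passes 120 N, or if a joint passes its speed limit or range.

## Robot

A 6-joint arm with a two-finger parallel gripper is mounted at the origin on a cart in front of the work surface, level with it; the furniture and walls round the work are solid. World frame = base frame: x ahead of the robot, y to its left, z up, the work surface at z = 0. Lengths are in m, angles in rad, forces in N, time in s.
With the tool pointing down it reaches from about 0.35 to 0.85 m from the base axis. Payload 8.1 kg.
Tool frame: the origin (TCP) lies midway between the tips of the shut fingers; the grasp point (between the pads) lies 19 mm behind it; z points along the fingers, y is the direction in which the jaws open and shut (so a half turn about z gives the same grasp; the last joint's range is limited). The gripper opens to 93 mm and grips with 3 to 60 N. Pads are 15 mm wide; open, the fingers measure 128 mm over their backs; the gripper's body (75 mm by 188 mm) begins 65 mm behind the grasp point.
Start: joints at [1.076, 0.13, 1.488, -0, 1.523, -0.085], TCP at [0.239, 0.55, 0.219] pointing down, gripper open.
Joint ranges: [-2.96, 2.96], [-0.89, 2.26], [0.02, 2.5], [-1.34, 4.48], [0, 2.73], [-2.66, 2.66]. Speed limits (rad/s): [2.39, 2.39, 2.79, 3.14, 3.14, 3.14].

## Interface

Orientations are given as a rotation vector (axis times angle).
In Python, from plant import monitor, eyes, ticket gives the robot as it stands.
- The arm moves only by the tool send_rows, never from a script. Its argument "motion" is a list of rows, each a list of 2 entries, a list of its own where there are three numbers: the shift along the tool's x, y, z in m, then the turn about the tool's z in degrees. In form: [[[dx, dy, dz], twist], ...]. A call has 1 to 12 rows; each row is the pose to reach, as a shift and turn from the pose commanded when the call began, along the tool's axes at that moment; what a row does not reach only later rows make up. A row lasts 1/8 s, in which the tool goes at most 62.5 mm and 10.7 degrees, less where a joint would pass 70% of its speed; a pose out of reach is approached as far as the arm can. A call with a gripper value outside its range is refused whole. "jaw" is the finger opening in m, from 0 to 0.093, set as the call begins (left out, the last holds). The fingers move at their own pace and stop on an object; "squeeze" is the grip in N (left out, the last holds). Time passes only in rows, so rows that repeat a pose let the fingers close. It gives the time, the measured TCP pose, the force and the opening at its end, in the units of the state.
- monitor.read_state(): the state, without advancing time (a new reading comes with each control period).
- eyes.read_camera(name): name is "side" or "top" or "wrist"; returns the picture (420x560x3 uint8, red, green, blue); there is no depth.
- eyes.camera_model(name): a dict with "mtx" (3x3 intrinsics, pixels), "cam_to_world" (4x4, takes a point from camera to world coordinates); the wrist camera has in their place "mount" (4x4, takes a point from camera to tool coordinates, whose origin is the TCP and whose axes are the flange's). Camera axes: x right, y down, z forward; pixel columns grow to the right and rows downward; lengths in m; the calibration is good to about 2 mm. A picture is of the moment at which its call begins: read the wrist's pose just before it. camera_model takes no time and is no camera call.
- ticket.close_job(): hands the job in, once; it reports no verdict.
The state is a dict: "t": time; "q": joint angles; "dq": joint speeds; "joint_torque": joint torques, N m; "tool_pos": TCP position; "orientation": TCP orientation; "force": force on the tool from outside, world axes, zero at the start; "wrist_torque": the same for the moment, N m; "opening": finger opening in m.
Only numpy, scipy, OpenCV 4.12 (cv2) and the standard library are available. Lean on these libraries where they do the work, as an engineer would, in place of code of your own. Each camera call takes 0.05 s, during which the arm holds its last target.

## Working session

There is one attempt and no reset: what is moved stays moved. The work goes in short steps, Python scripts to look and compute and a tool call to move; the robot and the scene stay as the last step left them, time stands still between calls to the robot, and variables do not carry over. Pictures are saved under pics/ and viewed, and the job is handed in when it is done.

Besides the shell and the picture viewer there is one more tool, called after "Emit:" as name([rows], argument=value, ...), one row to a line, values as JSON. send_rows: Moves the arm, as the interface text tells. Its arguments: {"type":"object","properties":{"motion":{"type":"array","items":{"type":"array"}},"jaw":{"type":"number"},"squeeze":{"type":"number"}},"required":["motion"]}

```bash
mkdir -p pics; ls
python3 - <<'E'
from plant import monitor, eyes
import cv2
s=monitor.read_state();print(s)
for n in ["side","top"]:
    cv2.imwrite(f"pics/{n}0.png",eyes.read_camera(n)[:,:,::-1])
    print(n,eyes.camera_model(n))
print(eyes.camera_model("wrist"))
E
```

```text
pics
{'t': 0.0, 'q': array([ 1.07562476e+00,  1.31118475e-01,  1.48924833e+00, -8.42975539e-07,
        1.52302237e+00, -8.54166431e-02]), 'dq': array([ 2.56235500e-04, -1.42655744e-03,  1.02802970e-03,  1.69323275e-04,
        1.62466036e-03, -5.77612384e-05]), 'joint_torque': array([ 9.06308615e-04, -5.59820294e+01, -4.91768968e+01,  7.67512573e-02,
        3.55088746e-02, -8.28661564e-05]), 'tool_pos': array([0.23875149, 0.54983928, 0.21762996]), 'orientation': array([-6.39043427e-01, -3.07538533e+00,  2.70383179e-03]), 'force': array([-0.12986381,  0.02699517,  0.2580679 ]), 'wrist_torque': array([ 0.00295243,  0.01664495, -0.02149622]), 'opening': 0.0927060977761567}
side {'mtx': array([[501.68774076,   0.        , 283.15042775],
       [  0.        , 501.68774076, 206.57593031],
       [  0.        ,   0.        ,   1.        ]]), 'cam_to_world': array([[-0.88370791, -0.17032026,  0.43594877, -0.0524459 ],
       [-0.46755369,  0.36364702, -0.80570118,  1.15853244],
       [-0.02130423, -0.91583396, -0.40099162,  0.68927177],
       [ 0.        ,  0.        ,  0.        ,  1.  
[... 253 characters left out ...]
,
       [-0.99972351, -0.02315771,  0.0040781 ,  0.00162618],
       [-0.00174704, -0.09980168, -0.99500582,  1.31772233],
       [ 0.        ,  0.        ,  0.        ,  1.        ]])}
{'mtx': array([[326.21526011,   0.        , 281.68420056],
       [  0.        , 326.21526011, 212.1524038 ],
       [  0.        ,   0.        ,   1.        ]]), 'mount': array([[-4.94591070e-04, -9.66014238e-01, -2.58488388e-01,
         7.27927372e-02],
       [ 9.99999877e-01, -4.84910746e-04, -1.01205028e-04,
         5.91173203e-04],
       [-2.75782990e-05, -2.58488406e-01,  9.66014360e-01,
        -1.66380148e-01],
       [ 0.00000000e+00,  0.00000000e+00,  0.00000000e+00,
         1.00000000e+00]])}
```

View pics/top0.png

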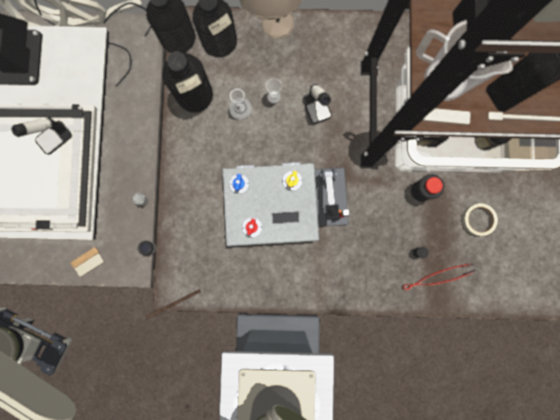

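View pics/side0.png

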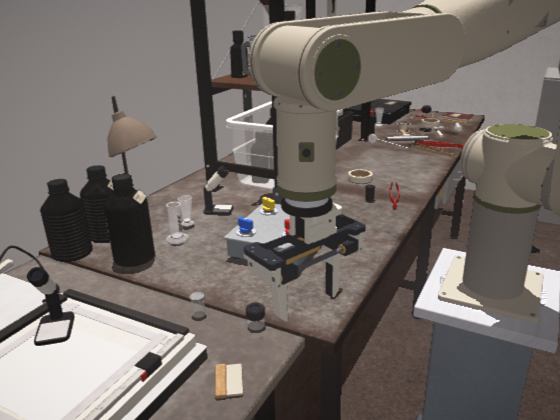

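Run:
```python
import cv2
im=cv2.imread("pics/top0.png")
cv2.imwrite("pics/top0c.png",cv2.resize(im[90:240,210:410],None,fx=4,fy=4,interpolation=cv2.INTER_CUBIC))
```

```text
(no output)
```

View pics/top0c.png

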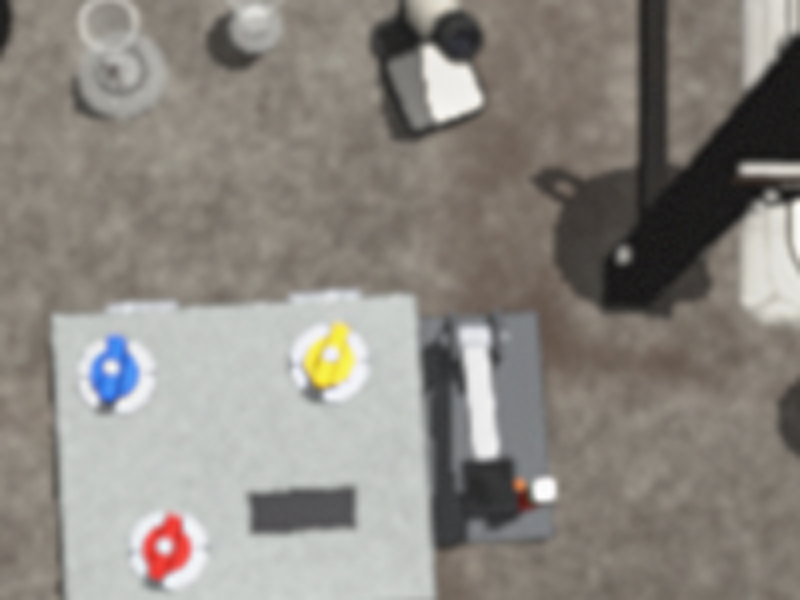

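The top view shows blue at about (238,183), yellow (292,180) and red (251,227), which matches blue (62,85), yellow (62,-65), red (-62,55). The lever is on the right with its pad at about (332,212).

```bash
cat > h.py <<'E'
import numpy as np, cv2
from plant import monitor, eyes
from scipy.spatial.transform import Rotation as R
LOC={'blue':(.062,.085),'yellow':(.062,-.065),'red':(-.062,.055)}
def ray(K,T,uv,z):
    d=T[:3,:3]@np.linalg.solve(K,[uv[0],uv[1],1]); o=T[:3,3]
    return o+d*(z-o[2])/d[2]
def top(uv,z):
    c=eyes.camera_model("top");return ray(c["mtx"],c["cam_to_world"],uv,z)
def wcam(s):
    c=eyes.camera_model("wrist");T=np.eye(4);T[:3,:3]=R.from_rotvec(s["orientation"]).as_matrix();T[:3,3]=s["tool_pos"]
    return c["mtx"],T@c["mount"]
def proj(K,T,p):
    q=np.linalg.inv(T)@np.append(p,1);u=K@q[:3];return u[:2]/u[2]
def fit(P):  # colour->world xy
    ks=list(P);A=np.array([LOC[k] for k in ks]);B=np.array([P[k][:2] for k in ks])
    a0,b0=A.mean(0),B.mean(0);a=A-a0;b=B-b0
    th=np.arctan2((a[:,0]*b[:,1]-a[:,1]*b[:,0]).sum(),(a*b).sum())
    r=np.array([[np.cos(th),-np.sin(th)],[np.sin(th),np.cos(th)]])
    t=b0-r@a0; return t,th,B-(A@r.T+t)
def tooldelta(p):
    s=monitor.read_state();return R.from_rotvec(s["orientation"]).inv().apply(np.array(p)-s["tool_pos"])
E
python3 - <<'E'
from h import *
f=lambda x,y:(210+x/4-.375,90+y/4-.375)
W={'blue':(117,374),'yellow':(330,362),'red':(169,551)}
P={k:top(f(*v),.072) for k,v in W.items()}
t,th,r=fit(P);print(P,t,th,r*1e3)
rr=lambda x,y:t+np.array([[np.cos(th),-np.sin(th)],[np.sin(th),np.cos(th)]])@[x,y]
print('pad',rr(-.04,-.165), top(f(492,488),.127))
s=monitor.read_state();print(R.from_rotvec(s["orientation"]).as_matrix())
view=np.append(rr(0,0),.40);print(view,tooldelta(view))
E
```

```text
{'blue': array([0.62985339, 0.11770551, 0.072     ]), 'yellow': array([ 0.64185599, -0.0318798 ,  0.072     ]), 'red': array([0.50620849, 0.07749969, 0.072     ])} [0.57413847 0.02779915] 0.08382894193327839 [[ 1.04975575  0.01353196]
 [ 0.49274369 -0.09851206]
 [-1.54249944  0.08498009]]
pad [ 0.54809451 -0.13997067] [ 0.55036392 -0.14026005  0.127     ]
[[-9.17185491e-01  3.98459734e-01 -7.84901090e-04]
 [ 3.98460482e-01  9.17184357e-01 -1.44884530e-03]
 [ 1.42592488e-04 -1.64161196e-03 -9.99998642e-01]]
[0.57413847 0.02779915 0.4       ] [-0.51556645 -0.3455248  -0.18180872]
```

Emit:
send_rows([
  [[-0.04,-0.027,-0.05],0],
  [[-0.515,-0.345,-0.13],-3],
  [[-0.515,-0.345,-0.13],-3],
  [[-0.515,-0.345,-0.13],-3],
  [[-0.515,-0.345,-0.13],-3],
  [[-0.515,-0.345,-0.13],-3],
  [[-0.515,-0.345,-0.13],-3],
  [[-0.515,-0.345,-0.13],-3],
  [[-0.515,-0.345,-0.13],-3],
  [[-0.515,-0.345,-0.13],-3],
  [[-0.515,-0.345,-0.13],-3],
  [[-0.515,-0.345,-0.13],-3],
], jaw=0.06)

```text
t: 1.6
tool_pos: [0.5741, 0.0279, 0.348]
orientation: [-0.562, -3.09, -0.0]
force: [-0.2, 0.0, -1.1]
opening: 0.0601
```

Run:
```python
from h import *
s=monitor.read_state();im=eyes.read_camera("wrist")
print(s["t"],s["tool_pos"],s["orientation"],s["dq"],s["force"])
np.save("w1.npy",np.r_[s["tool_pos"],s["orientation"]])
cv2.imwrite("pics/w1.png",im[:,:,::-1])
cv2.imwrite("pics/w1b.png",cv2.resize(im[:,:,::-1],(800,600),interpolation=cv2.INTER_CUBIC))
```

```text
1.6 [0.57408826 0.02790053 0.34795822] [-5.61516698e-01 -3.08966800e+00 -1.07138775e-04] [ 0.04546572 -0.02801073  0.0267123   0.01209305  0.00266598  0.01628529] [-0.24437438  0.04574189 -1.06585549]
```

View pics/w1b.png

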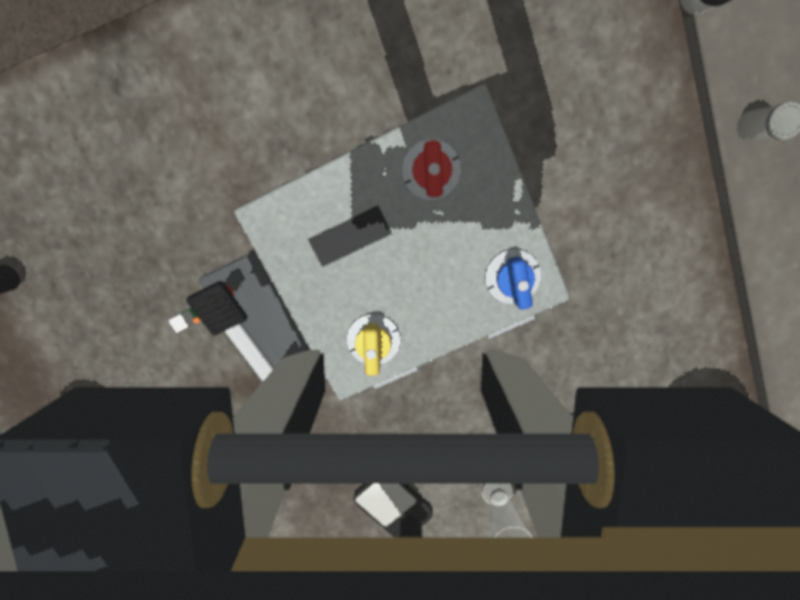

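The wrist view shows red at (432,169), blue (518,282) and yellow (371,345). The lever pad is at (217,307), with the post to its left.

Run:
```python
import cv2,numpy as np
im=cv2.imread("pics/w1.png")
t=[cv2.resize(im[y-30:y+30,x-30:x+30],(380,380),interpolation=cv2.INTER_CUBIC) for x,y in [(302,118),(362,196),(260,240)]]
t.append(cv2.resize(im[180:240,115:175],(380,380),interpolation=cv2.INTER_CUBIC))
cv2.imwrite("pics/w1z.png",cv2.resize(np.vstack([np.hstack(t[:2]),np.hstack(t[2:])]),(600,600)))
```

```text
(no output)
```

View pics/w1z.png

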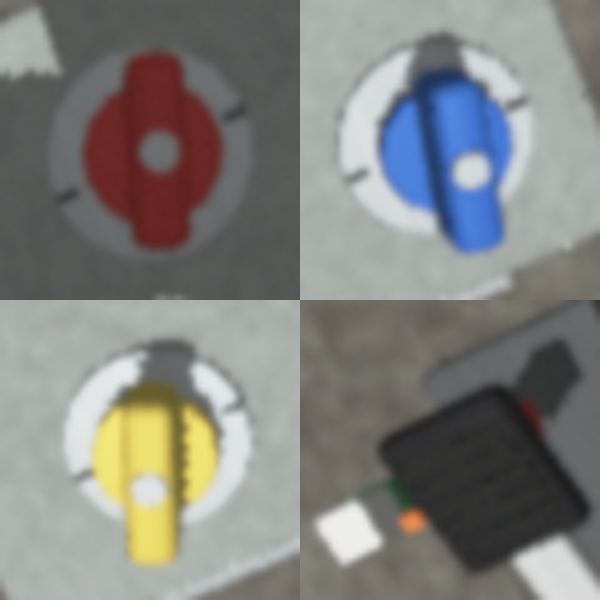

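Run:
```python
from h import *
w=np.load("w1.npy");s=dict(tool_pos=w[:3],orientation=w[3:])
K,T=wcam(s)
O={'red':(272,88),'blue':(332,166),'yellow':(230,210)}
D={'red':(160,152),'blue':(172,171),'yellow':(150,190)}
W={'red':(151,151),'blue':(136,133),'yellow':(157,137)}
E={'red':((155,62),(161,240)),'blue':((152,80),(178,245)),'yellow':((145,105),(154,258))}
f=lambda k,p:(O[k][0]+p[0]/5-.4,O[k][1]+p[1]/5-.4)
for X,z in((D,.112),(W,.071)):
    P={k:ray(K,T,f(k,v),z) for k,v in X.items()}
    t,th,r=fit(P);print({k:v.round(4) for k,v in P.items()},t,th,(r*1e3).round(1))
    for k in E:
        a,b=[ray(K,T,f(k,e),.112)[:2] for e in E[k]]
        d=a-b; an=np.arctan2(d[1],d[0]);q=(th-an)%np.pi
        print(k,'len',np.linalg.norm(d),'barworld deg',np.degrees(an),'q',q, 'mid',(a+b)/2)
Rm=R.from_rotvec(s["orientation"]).as_matrix();print('tool y angle',np.degrees(np.arctan2(Rm[1,1],Rm[0,1])))
P=ray(K,T,(115+145/5.-.4+1,180+180/5.-.4),.127);print('pad',P)
```

```text
{'red': array([0.5077, 0.0813, 0.112 ]), 'blue': array([0.6291, 0.1217, 0.112 ]), 'yellow': array([ 0.6416, -0.0279,  0.112 ])} [0.57429308 0.03172001] 0.08410754383097661 [[-0.2 -0. ]
 [ 0.1  0.1]
 [ 0.  -0. ]]
red len 0.040607686330428806 barworld deg 162.3499201788579 q 0.39215954994971813 mid [0.5075938  0.08083843]
blue len 0.04363172134990509 barworld deg 171.74498756217608 q 0.22818469066408786 mid [0.62663843 0.12064048]
yellow len 0.042783627754649146 barworld deg 161.5344887893615 q 0.4063915125205426 mid [ 0.63956586 -0.02721647]
{'red': array([0.5068, 0.0819, 0.071 ]), 'blue': array([0.6277, 0.1224, 0.071 ]), 'yellow': array([ 0.641 , -0.0284,  0.071 ])} [0.57333112 0.03200726] 0.08411999640247678 [[-0.1  0.3]
 [-0.2  0.5]
 [ 0.4 -0.8]]
red len 0.040607686330428806 barworld deg 162.3499201788579 q 0.3921720025212183 mid [0.5075938  0.08083843]
blue len 0.04363172134990509 barworld deg 171.74498756217608 q 0.22819714323558804 mid [0.62663843 0.12064048]
yellow len 0.042783627754649146 barworld deg 161.5344887893615 q 0.4064039650920428 mid [ 0.63956586 -0.02721647]
tool y angle 69.39897007327029
pad [ 0.54751426 -0.14199055  0.127     ]
```

Run:
```python
from h import *
print(tooldelta([.5075,.0795,.16]),monitor.read_state()["tool_pos"])
```

```text
[0.07931244 0.0240125  0.18811844] [0.57361698 0.02909979 0.34799993]
```

Emit:
send_rows([
  [[0.04,0.012,0.06],-3],
  [[0.079,0.024,0.12],-3],
  [[0.079,0.024,0.17],-3],
  [[0.079,0.024,0.188],-3],
  [[0.079,0.024,0.188],-3],
  [[0.079,0.024,0.188],-3],
  [[0.079,0.024,0.188],-3],
])

```text
t: 2.52
tool_pos: [0.5096, 0.0792, 0.1628]
orientation: [0.476, 3.102, 0.001]
force: [0.4, 0.1, 0.2]
opening: 0.0601
```

Run:
```python
from h import *
s=monitor.read_state();im=eyes.read_camera("wrist")
print(s["t"],s["tool_pos"],s["orientation"],s["dq"],s["force"])
np.save("w2.npy",np.r_[s["tool_pos"],s["orientation"]])
cv2.imwrite("pics/w2.png",im[:,:,::-1])
cv2.imwrite("pics/w2b.png",cv2.resize(im[:,:,::-1],(800,600),interpolation=cv2.INTER_CUBIC))
K,T=wcam(s)
print(proj(K,T,[.5075,.0813,.112])*800/560,proj(K,T,[.5075,.0775,.112])*800/560)
print(monitor.read_state()["tool_pos"])
```

```text
2.525 [0.50961784 0.07920496 0.16279612] [4.76312897e-01 3.10189836e+00 1.21438853e-03] [-0.00735291  0.00529061  0.00235159  0.00132073 -0.00298176 -0.00144204] [0.42405618 0.07083817 0.18020208]
[403.65768772 326.38884199] [396.25310014 328.6127928 ]
[0.50951219 0.07904079 0.16250437]
```

View pics/w2b.png

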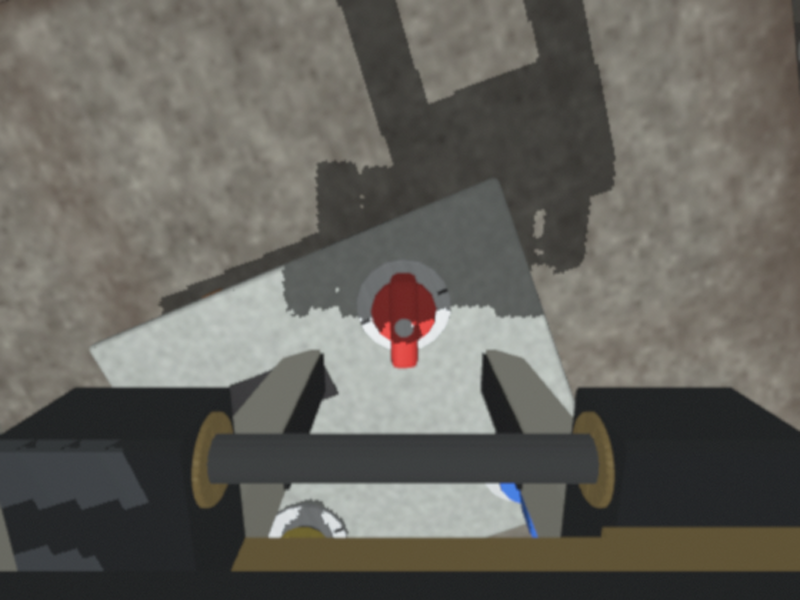

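Red's dot is at (403,327), where the wrist estimate put it. The bar runs vertically midway between the fingers, so I'm descending.

Run:
```python
from h import *
print(tooldelta([.5077,.0813,.093]))
```

```text
[0.00260167 0.00153432 0.06949909]
```

Emit:
send_rows([
  [[0.0015,0.0015,0.04],0],
  [[0.0015,0.0015,0.067],0],
  [[0.0015,0.0015,0.067],0],
  [[0.0015,0.0015,0.067],0],
])

```text
t: 3.08
tool_pos: [0.5085, 0.0807, 0.0953]
orientation: [0.477, 3.103, 0.001]
force: [-0.7, 0.6, 0.8]
opening: 0.0599
```

Emit:
send_rows([
  [[0,0,0],0],
  [[0,0,0],0],
  [[0,0,0],0],
  [[0,0,0],0],
  [[0,0,0],0],
], jaw=0, squeeze=40)

```text
t: 3.7
tool_pos: [0.5073, 0.0807, 0.0936]
orientation: [-0.477, -3.105, 0.0]
force: [0.1, -0.1, 0.5]
opening: 0.0146
```

Run:
```python
from h import *
s=monitor.read_state();print(s["t"],s["tool_pos"],s["force"],s["wrist_torque"],s["opening"],s["q"])
Rm=R.from_rotvec(s["orientation"]).as_matrix();print('tool y angle',np.degrees(np.arctan2(Rm[1,1],Rm[0,1])))
```

```text
3.7 [0.50732024 0.08072819 0.09362075] [ 0.13906152 -0.07709479  0.50433733] [-0.08145289  0.04157361 -0.00302593] 0.014558687017640957 [ 5.79771354e-02 -5.41693472e-03  1.86395766e+00 -1.09164637e-05
  1.28310835e+00 -1.20777487e+00]
tool y angle 72.52242512771421
```

Emit:
send_rows([
  [[0,0,0],9],
  [[0,0,0],18],
  [[0,0,0],27],
  [[0,0,0],36],
  [[0,0,0],45],
  [[0,0,0],54],
  [[0,0,0],61],
  [[0,0,0],65],
  [[0,0,0],68],
  [[0,0,0],68],
  [[0,0,0],68],
])

```text
t: 5.08
tool_pos: [0.5085, 0.0815, 0.0937]
orientation: [2.131, 2.307, 0.004]
force: [5.7, 4.3, -5.4]
opening: 0.0139
```

```bash
cat > st.py <<'E'
from h import *
s=monitor.read_state();print(s["t"],s["tool_pos"],s["force"],s["wrist_torque"],s["opening"],s["q"][5])
Rm=R.from_rotvec(s["orientation"]).as_matrix();print('tool y angle',np.degrees(np.arctan2(Rm[1,1],Rm[0,1])))
E
python3 st.py
```

```text
5.075 [0.50848252 0.0814648  0.09368762] [ 5.70652032  4.30773298 -5.44309382] [ 0.6029216  -1.16481504 -0.05338114] 0.01390768056047896 -0.02089930489538248
tool y angle 4.525462034177946
```

Emit:
send_rows([
  [[0,0,0],1],
  [[0,0,0],3],
  [[0,0,0],3],
  [[0,0,0],3],
])

```text
t: 5.58
tool_pos: [0.5085, 0.0814, 0.0937]
orientation: [2.19, 2.251, 0.004]
force: [5.5, 3.9, -5.6]
opening: 0.014
```

```bash
python3 st.py
```

```text
5.575 [0.50845572 0.08144169 0.0936927 ] [ 5.54300173  3.91783629 -5.61820046] [ 0.55113297 -1.09628061  0.6431727 ] 0.013979368398759717 0.030717567674972236
tool y angle 1.5806360447318013
```

Emit:
send_rows([
  [[0,0,0],3],
  [[0,0,0],3],
  [[0,0,-0.03],3],
  [[0,0,-0.08],3],
  [[0,0,-0.11],3],
  [[0,0,-0.11],3],
], jaw=0.06)

```text
t: 6.32
tool_pos: [0.5092, 0.0808, 0.2069]
orientation: [2.246, 2.191, 0.007]
force: [0.0, -1.1, -0.9]
opening: 0.0595
```

```bash
python3 st.py
python3 - <<'E'
from h import *
s=monitor.read_state();im=eyes.read_camera("wrist")
cv2.imwrite("pics/w3.png",cv2.resize(im[:,:,::-1],(800,600),interpolation=cv2.INTER_CUBIC))
print(tooldelta([.6416,-.0279,.17]))
E
```

```text
6.325 [0.5092277  0.08078901 0.20689305] [ 0.0051556  -1.10473922 -0.86801207] [-0.05914467  0.04867937  0.0468102 ] 0.05947691733784063 0.08265378741968202
tool y angle -1.4190133110906402
[-0.10524408  0.13611869  0.03492163]
```

View pics/w3.png

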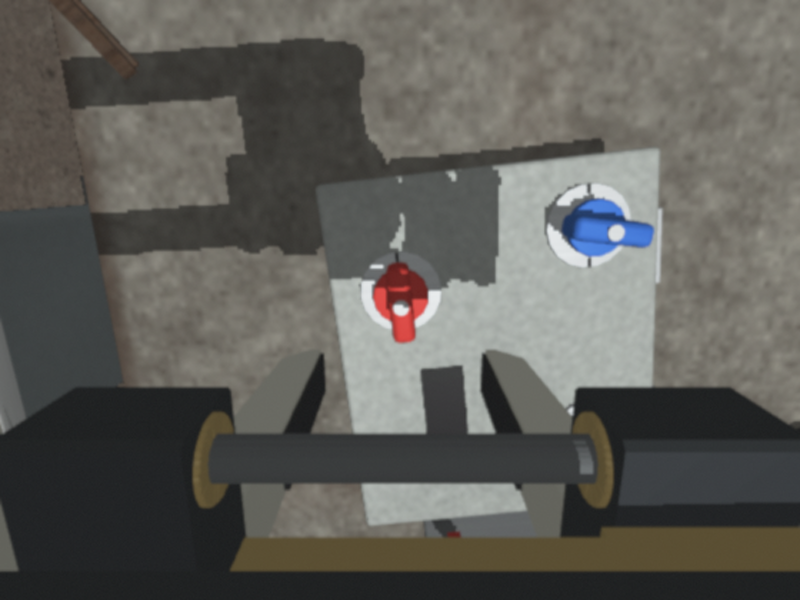

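Red's bar now runs from (399,270) to (405,338), in line with its tick at (397,256). Checking the angle numerically.

Run:
```python
from h import *
s=monitor.read_state();K,T=wcam(s)
a,b=[ray(K,T,np.array(e)*.7,.112)[:2] for e in((399,270),(405,338))]
d=a-b;print(np.degrees(np.arctan2(d[1],d[0])), 'stop at',90+4.82,(a+b)/2)
print(ray(K,T,np.array((401,309))*.7,.112))
```

```text
93.39537650602338 stop at 94.82 [0.50717794 0.08305014]
[0.50650028 0.08047355 0.112     ]
```

Emit:
send_rows([
  [[-0.03,0.04,0],-10],
  [[-0.06,0.08,0],-20],
  [[-0.09,0.115,0],-30],
  [[-0.105,0.136,0.01],-40],
  [[-0.105,0.136,0.02],-50],
  [[-0.105,0.136,0.035],-60],
  [[-0.105,0.136,0.035],-70],
  [[-0.105,0.136,0.035],-73],
  [[-0.105,0.136,0.035],-73],
  [[-0.105,0.136,0.035],-73],
  [[-0.105,0.136,0.035],-73],
])

```text
t: 7.75
tool_pos: [0.6404, -0.0277, 0.1682]
orientation: [-0.505, -3.1, 0.0]
force: [-0.3, 0.3, -0.7]
opening: 0.0599
```

```bash
python3 st.py
python3 - <<'E'
from h import *
s=monitor.read_state();im=eyes.read_camera("wrist")
cv2.imwrite("pics/w4.png",cv2.resize(im[:,:,::-1],(800,600),interpolation=cv2.INTER_CUBIC))
K,T=wcam(s);print(proj(K,T,[.6416,-.0279,.112])/.7)
print(tooldelta([.6416,-.0279,.093]))
E
```

```text
7.75 [ 0.64036521 -0.02773235  0.16818659] [-0.33208044  0.28183167 -0.65026367] [-0.01112973 -0.01013711  0.03788327] 0.05988662213302892 -1.3708822164854917
tool y angle 71.48431954837534
[401.56124438 330.840398  ]
[-0.0011394   0.00020679  0.07540013]
```

View pics/w4.png

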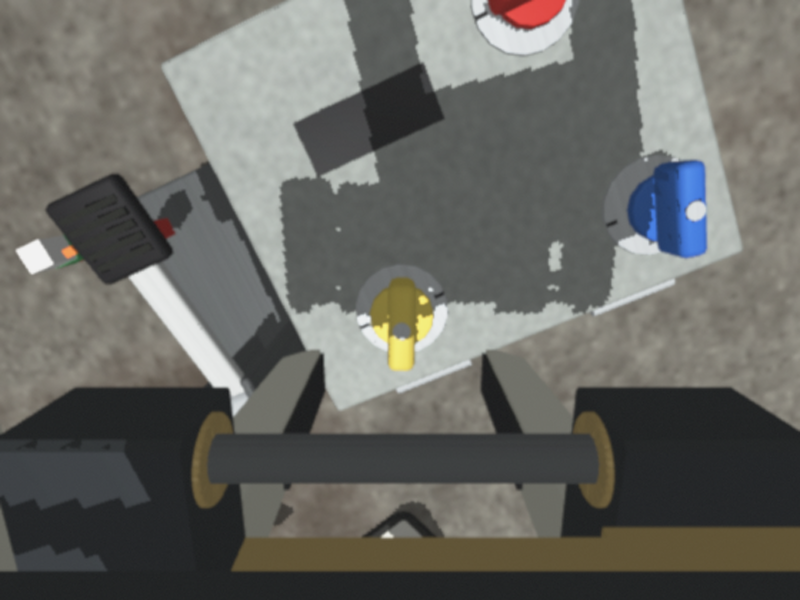

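Emit:
send_rows([
  [[-0.001,0,0.04],0],
  [[-0.001,0,0.075],0],
  [[-0.001,0,0.075],0],
  [[-0.001,0,0.075],0],
])

```text
t: 8.3
tool_pos: [0.6423, -0.0282, 0.0952]
orientation: [0.504, 3.099, 0.0]
force: [0.5, -0.2, 0.8]
opening: 0.0599
```

Emit:
send_rows([
  [[0,0,0],0],
  [[0,0,0],0],
  [[0,0,0],0],
  [[0,0,0],0],
  [[0,0,0],0],
], jaw=0, squeeze=40)

```text
t: 8.93
tool_pos: [0.6415, -0.0282, 0.0936]
orientation: [-0.504, -3.101, 0.001]
force: [-3.9, -11.1, 3.8]
opening: 0.0146
```

```bash
python3 st.py
```

```text
8.925 [ 0.64145749 -0.02823507  0.09363896] [ -3.88604543 -11.11268463   3.81709573] [-2.34000272  0.77002032 -0.07690962] 0.014610357643268125 -1.3717626328711308
tool y angle 71.51869178815086
```

Emit:
send_rows([
  [[0,0,0],9],
  [[0,0,0],18],
  [[0,0,0],27],
  [[0,0,0],36],
  [[0,0,0],45],
  [[0,0,0],54],
  [[0,0,0],61],
  [[0,0,0],66],
  [[0,0,0],69],
  [[0,0,0],70],
  [[0,0,0],70],
  [[0,0,0],70],
])

```text
t: 10.42
tool_pos: [0.6421, -0.0281, 0.0937]
orientation: [2.189, 2.252, 0.001]
force: [4.8, -0.5, -2.7]
opening: 0.0138
```

```bash
python3 st.py
```

```text
10.425 [ 0.64214287 -0.02811129  0.09371965] [ 4.75108508 -0.5230009  -2.71635995] [-0.20386872 -0.96834793  0.86668535] 0.01375454161662454 -0.15150305555996957
tool y angle 1.6087749415608528
```

Emit:
send_rows([
  [[0,0,0],0],
  [[0,0,0],0],
  [[0,0,-0.03],0],
  [[0,0,-0.08],0],
  [[0,0,-0.11],0],
  [[0,0,-0.11],0],
], jaw=0.06)

```text
t: 11.18
tool_pos: [0.6432, -0.0284, 0.2075]
orientation: [2.189, 2.247, 0.005]
force: [0.2, -0.7, 0.4]
opening: 0.0597
```

```bash
python3 st.py
python3 - <<'E'
from h import *
s=monitor.read_state();im=eyes.read_camera("wrist")
cv2.imwrite("pics/w5.png",cv2.resize(im[:,:,::-1],(800,600),interpolation=cv2.INTER_CUBIC))
print(tooldelta([.6291,.1217,.17]))
E
```

```text
11.175 [ 0.64324993 -0.02838771  0.20745297] [ 0.16006384 -0.69835203  0.41279095] [ 0.00149041  0.01779243 -0.01949904] 0.059709530337944204 -0.1501256015927577
tool y angle 1.5153447567550489
[ 0.15025641 -0.00911129  0.03470679]
```

View pics/w5.png

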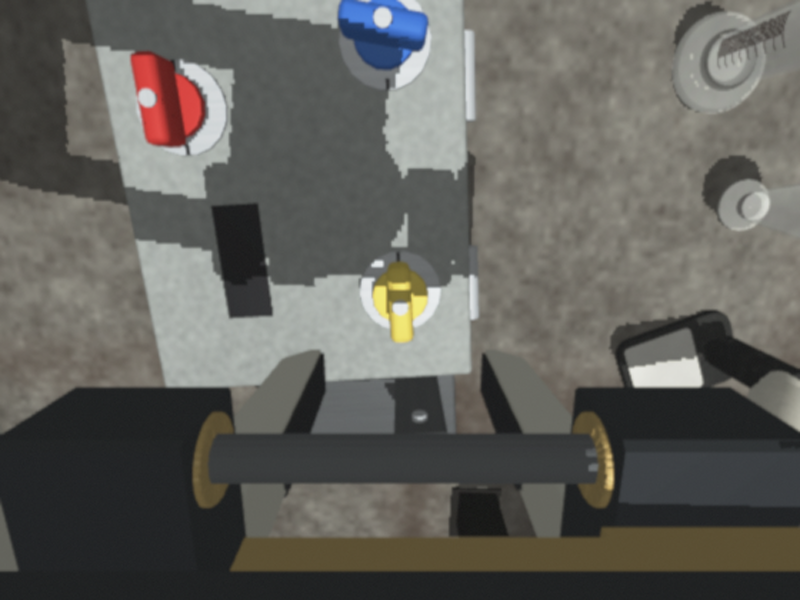

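Red and yellow both look aligned with their ticks; I'll measure them from a zoom.

Run:
```python
import cv2,numpy as np
im=cv2.imread("pics/w5.png")
t=[cv2.resize(im[45:165,115:235],(400,400),interpolation=cv2.INTER_CUBIC),cv2.resize(im[240:360,340:460],(400,400),interpolation=cv2.INTER_CUBIC)]
cv2.imwrite("pics/w5z.png",np.hstack(t))
```

```text
(no output)
```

View pics/w5z.png

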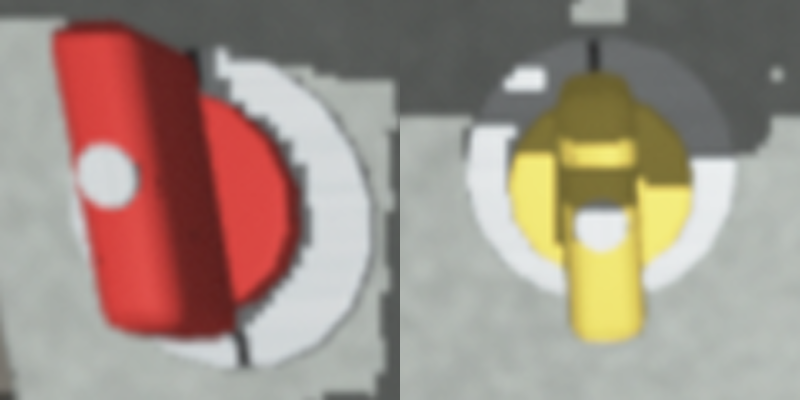

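Run:
```python
from h import *
s=monitor.read_state();K,T=wcam(s)
def w(ox,oy,p,z=.112): return ray(K,T,((ox+p[0]*.3)*.7,(oy+p[1]*.3)*.7),z)[:2]
def ang(ox,oy,a,b,z=.112):
    d=w(ox,oy,a,z)-w(ox,oy,b,z);return np.degrees(np.arctan2(d[1],d[0]))
print('red left edge',ang(115,45,(55,42),(104,315)),'right top edge',ang(115,45,(130,35),(180,325)))
print('red ticks',ang(115,45,(193,60),(242,350),.071))
print('yellow',ang(340,240,(196,80),(208,335)))
```

```text
red left edge 94.18023772264021 right top edge 94.46178399881462
red ticks 94.80492896168809
yellow 94.03165410023857
```

Emit:
send_rows([
  [[0.04,-0.002,0],-10],
  [[0.08,-0.005,0],-20],
  [[0.12,-0.008,0],-30],
  [[0.15,-0.009,0.01],-40],
  [[0.15,-0.009,0.02],-50],
  [[0.15,-0.009,0.035],-60],
  [[0.15,-0.009,0.035],-70],
  [[0.15,-0.009,0.035],-80],
  [[0.15,-0.009,0.035],-80],
  [[0.15,-0.009,0.035],-80],
  [[0.15,-0.009,0.035],-80],
])

```text
t: 12.6
tool_pos: [0.6283, 0.1216, 0.1681]
orientation: [-0.236, -3.132, 0.0]
force: [-0.8, -0.2, -0.3]
opening: 0.0596
```

```bash
python3 st.py
python3 - <<'E'
from h import *
s=monitor.read_state();im=eyes.read_camera("wrist")
cv2.imwrite("pics/w6.png",cv2.resize(im[:,:,::-1],(800,600),interpolation=cv2.INTER_CUBIC))
K,T=wcam(s);print(proj(K,T,[.6291,.1217,.112])/.7)
print(tooldelta([.6291,.1217,.093]))
E
```

```text
12.6 [0.62829837 0.1215878  0.16814497] [-0.7725838  -0.24990395 -0.31878653] [ 0.06313001 -0.00775845  0.00649611] 0.05963767911589561 -1.309409885190633
tool y angle 81.38710294641268
[401.18497569 329.76480163]
[-0.00066959  0.00020888  0.0753901 ]
```

View pics/w6.png

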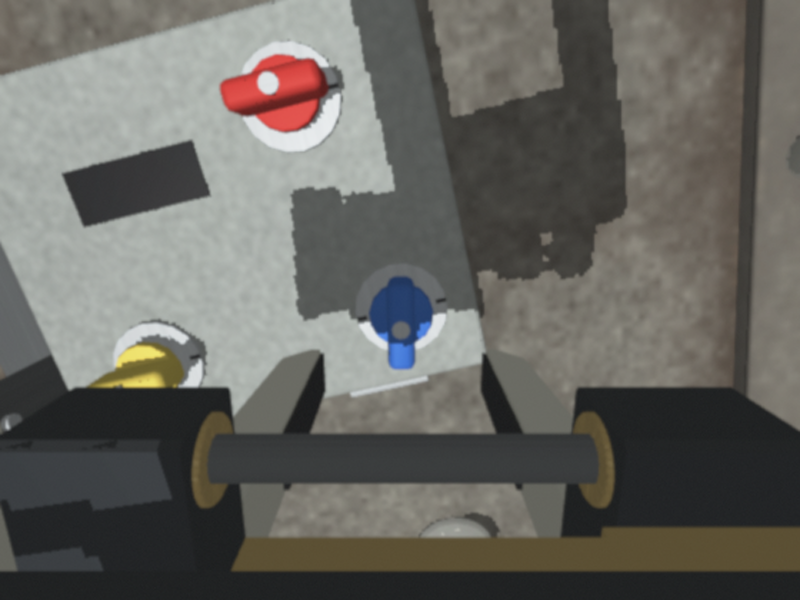

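Red and yellow sit within about 0.7° of the stop. Blue's bar is vertical between the fingers at (401,330).

Emit:
send_rows([
  [[-0.001,0,0.04],0],
  [[-0.001,0,0.075],0],
  [[-0.001,0,0.075],0],
  [[-0.001,0,0.075],0],
])

```text
t: 13.15
tool_pos: [0.6303, 0.1216, 0.0952]
orientation: [0.233, 3.131, 0.0]
force: [0.8, -0.1, 0.6]
opening: 0.0599
```

Emit:
send_rows([
  [[0,0,0],0],
  [[0,0,0],0],
  [[0,0,0],0],
  [[0,0,0],0],
  [[0,0,0],0],
], jaw=0, squeeze=40)

```text
t: 13.78
tool_pos: [0.6295, 0.121, 0.0936]
orientation: [-0.232, -3.133, 0.001]
force: [-3.4, -16.1, 3.9]
opening: 0.0148
```

Emit:
send_rows([
  [[0,0,0],9],
  [[0,0,0],18],
  [[0,0,0],27],
  [[0,0,0],36],
  [[0,0,0],45],
  [[0,0,0],54],
  [[0,0,0],63],
  [[0,0,0],71],
  [[0,0,0],76],
  [[0,0,0],80],
  [[0,0,0],80],
  [[0,0,0],80],
])

```text
t: 15.28
tool_pos: [0.6297, 0.1208, 0.0937]
orientation: [2.189, 2.252, -0.001]
force: [1.5, -5.5, 0.1]
opening: 0.0136
```

```bash
python3 st.py
```

```text
15.275 [0.62971116 0.12079456 0.09369098] [ 1.47526863 -5.45049806  0.06920066] [-1.06639153 -0.09910313  0.64452618] 0.013604792676727945 0.08228677851630019
tool y angle 1.6157363284140198
```

Torque shows blue hard against its stop. Releasing and lifting.

Emit:
send_rows([
  [[0,0,0],0],
  [[0,0,0],0],
  [[0,0,-0.03],0],
  [[0,0,-0.08],0],
  [[0,0,-0.11],0],
  [[0,0,-0.11],0],
], jaw=0.06)

```text
t: 16.02
tool_pos: [0.6315, 0.1221, 0.2075]
orientation: [2.189, 2.249, 0.008]
force: [-0.5, 0.3, -0.0]
opening: 0.0598
```

```bash
python3 st.py
python3 - <<'E'
from h import *
s=monitor.read_state();im=eyes.read_camera("wrist")
cv2.imwrite("pics/w7.png",cv2.resize(im[:,:,::-1],(800,600),interpolation=cv2.INTER_CUBIC))
t=np.array([.5743,.0317]);th=.0841;M=np.array([[np.cos(th),-np.sin(th)],[np.sin(th),np.cos(th)]])
p=t+M@[-.040,-.165];print(p,tooldelta([*p,.19]))
E
```

```text
16.025 [0.63149012 0.12214434 0.20747142] [-0.48095234  0.31129354 -0.01211634] [-0.05321542  0.08124884  0.06652273] 0.059795354913375225 0.08400851722221649
tool y angle 1.5482649674990288
[ 0.54830152 -0.13607687] [-0.25571162 -0.08894334  0.01439163]
```

View pics/w7.png

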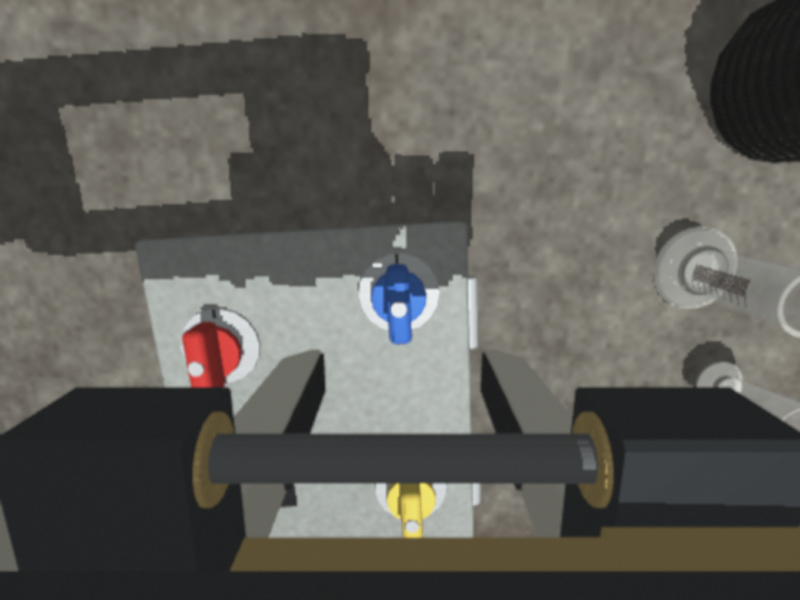

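Blue's bar at (400,310) runs in line with its tick. Now moving above the lever pad with the jaws shut.

Emit:
send_rows([
  [[-0.06,-0.02,0],-3],
  [[-0.11,-0.04,0],-3],
  [[-0.16,-0.06,0],-3],
  [[-0.21,-0.075,0],-3],
  [[-0.256,-0.089,0.01],-3],
  [[-0.256,-0.089,0.015],-3],
  [[-0.256,-0.089,0.015],-3],
  [[-0.256,-0.089,0.015],-3],
], jaw=0, squeeze=30)

```text
t: 17.08
tool_pos: [0.5475, -0.1354, 0.1881]
orientation: [-2.13, -2.308, 0.0]
force: [0.6, -0.1, -0.2]
opening: 0.0003
```

```bash
python3 st.py
python3 - <<'E'
from h import *
s=monitor.read_state();im=eyes.read_camera("wrist")
cv2.imwrite("pics/w8.png",cv2.resize(im[:,:,::-1],(800,600),interpolation=cv2.INTER_CUBIC))
K,T=wcam(s)
t=np.array([.5743,.0317]);th=.0841;M=np.array([[np.cos(th),-np.sin(th)],[np.sin(th),np.cos(th)]])
print(proj(K,T,[*(t+M@[-.0356,-.165]),.127])/.7, proj(K,T,[*(t+M@[-.04,-.201]),.103])/.7)
E
```

```text
17.075 [ 0.54750362 -0.13542373  0.18810175] [ 0.64526385 -0.14972533 -0.19212354] [-0.06668219  0.01798888  0.02908913] 0.00032882164283000535 -0.4141175048359718
tool y angle 4.608647026327358
[414.15404014 326.71421017] [405.50796713 373.01276921]
```

View pics/w8.png

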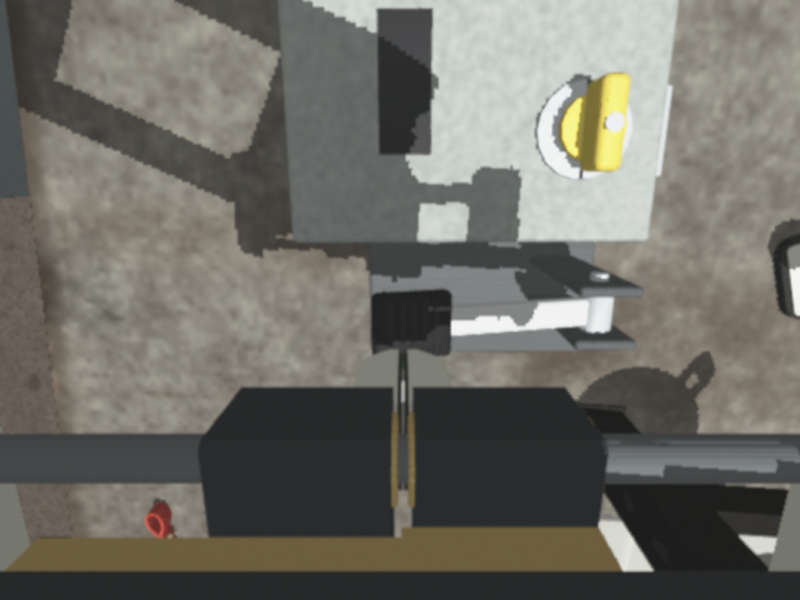

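The pad is at (412,323), as predicted, and the shut fingers are directly over it.

Emit:
send_rows([
  [[0,0,0.03],0],
  [[0,0,0.05],0],
  [[0,0,0.06],0],
  [[0,0,0.066],0],
  [[0,0,0.07],0],
  [[0,0,0.07],0],
  [[0,0,0.07],0],
])

```text
t: 18.0
tool_pos: [0.5478, -0.1369, 0.1194]
orientation: [2.132, 2.307, 0.001]
force: [-1.5, 2.7, 3.3]
opening: 0.0006
```

```bash
python3 st.py
```

```text
18.0 [ 0.54777881 -0.13687045  0.11938022] [-1.52028632  2.65093108  3.34621065] [ 0.18666763  0.39726259 -0.01819152] 0.0006235466059639678 -0.4146201023039109
tool y angle 4.515882602641139
```

Emit:
send_rows([
  [[0,0,0.004],0],
  [[0,0,0.008],0],
  [[0,0,0.012],0],
  [[0,0,0.015],0],
  [[0,0,0.015],0],
  [[0,0,0.015],0],
  [[0,0,0.015],0],
])

```text
t: 18.88
tool_pos: [0.5468, -0.1371, 0.1037]
orientation: [-2.132, -2.307, 0.002]
force: [-5.7, 0.4, 5.7]
opening: 0.0005
```

```bash
python3 st.py
python3 - <<'E'
from h import *
for n in("wrist","side","top"):
    im=eyes.read_camera(n)[:,:,::-1];cv2.imwrite(f"pics/e_{n}.png",im)
w=cv2.imread("pics/e_wrist.png");cv2.imwrite("pics/e_w.png",cv2.resize(w[150:300,190:390],(800,600),interpolation=cv2.INTER_CUBIC))
w=cv2.imread("pics/e_side.png");cv2.imwrite("pics/e_s.png",cv2.resize(w[150:300,200:400],(800,600),interpolation=cv2.INTER_CUBIC))
E
```

```text
18.875 [ 0.54684513 -0.13711851  0.10371702] [-5.72750418  0.42044125  5.67141646] [-0.02325557  1.05261138 -0.02460451] 0.0005405929371938435 -0.4146962937713763
tool y angle 4.512769381897558
```

View pics/e_w.png

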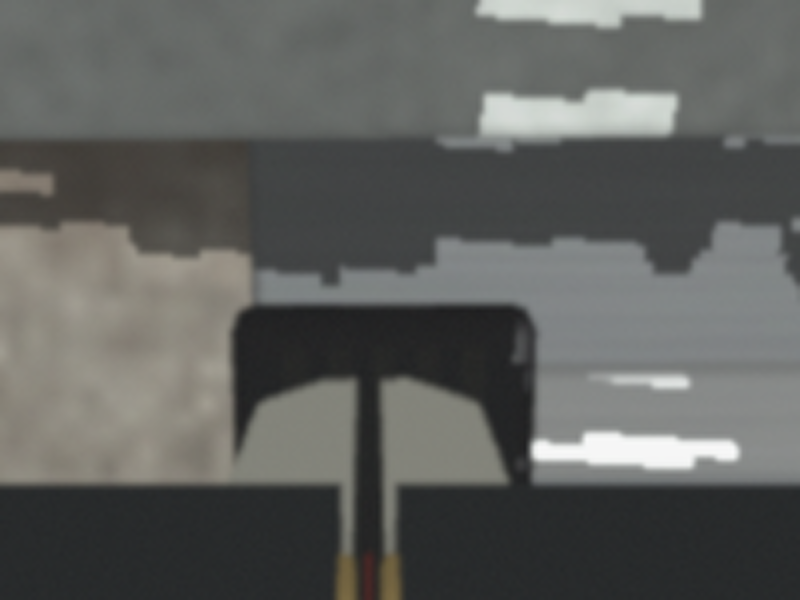

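View pics/e_s.png

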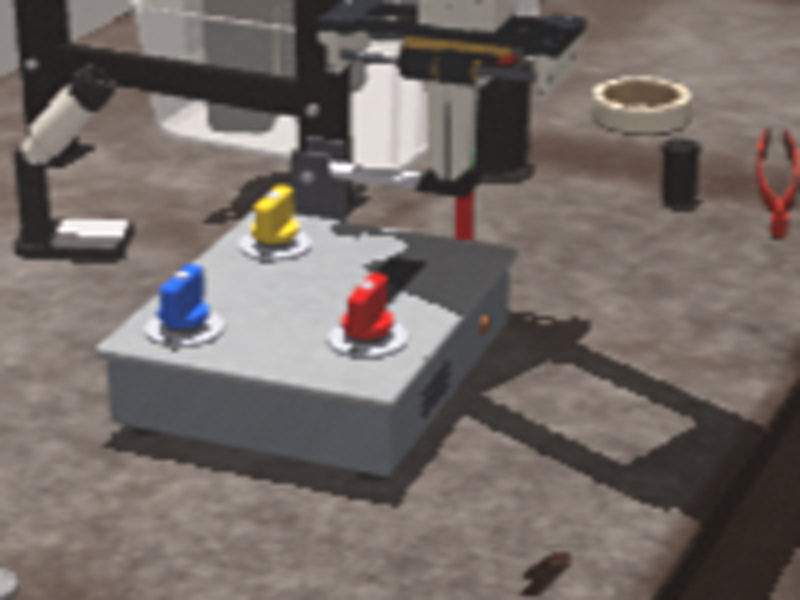

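The wrist view shows the fingertips flat on the pad. In the side view the pad is at about (445,182) in the crop, in front of the post. I'll check the lever angle against projections.

Run:
```python
from h import *
c=eyes.camera_model("side");K,T=c["mtx"],c["cam_to_world"]
im=cv2.imread("pics/e_side.png");x0,y0,f=270,165,10
z=cv2.resize(im[y0:y0+60,x0:x0+80],None,fx=f,fy=f,interpolation=cv2.INTER_CUBIC)
t=np.array([.5743,.0317]);th=.0841;M=np.array([[np.cos(th),-np.sin(th)],[np.sin(th),np.cos(th)]])
for a,col in((.0,(0,0,255)),(.22,(0,255,0)),(.30,(255,0,0))):
    e=.22-a; pts=[]
    for l,h in((89,8),(131,8),(131,-2),(89,-2)):
        x=70-l*np.cos(e)+h*np.sin(e); zz=95+l*np.sin(e)+h*np.cos(e)
        p=np.append(t+M@[x/1e3,-.147],zz/1e3); pts.append(((proj(K,T,p)-[x0,y0]+.5)*f))
    cv2.polylines(z,[np.int32(pts)],True,col,1)
for zz in(.096,.110):
    p=np.append(t+M@[-.04,-.195],zz);print((proj(K,T,p)-[x0,y0]+.5)*f)
cv2.imwrite("pics/e_sz.png",z)
s=monitor.read_state();print(s["tool_pos"],s["force"])
```

```text
[452.62057593 289.38386986]
[452.79870192 247.74215028]
[ 0.54684757 -0.13713136  0.10370145] [-6.11407528 -0.12424324  6.1158441 ]
```

View pics/e_sz.png

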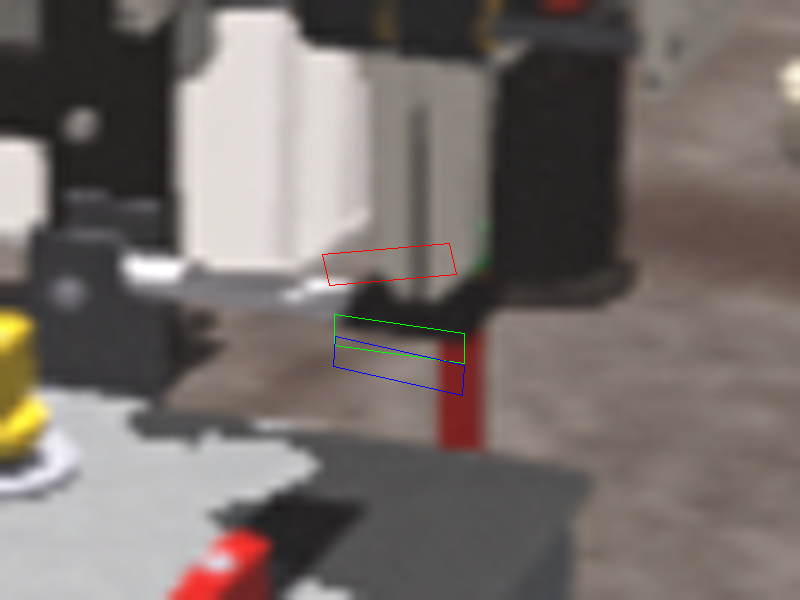

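Run:
```python
from h import *
c=eyes.camera_model("side");K,T=c["mtx"],c["cam_to_world"]
t=np.array([.5743,.0317]);th=.0841;M=np.array([[np.cos(th),-np.sin(th)],[np.sin(th),np.cos(th)]])
P=lambda x,y,z:(proj(K,T,np.append(t+M@[x,y],z))-[200,150]+.5)*4
for k,v in LOC.items(): print(k,P(*v,.112),P(*v,.0715))
print('lid corners',P(-.109,.129,.07),P(.109,.129,.07),P(-.109,-.129,.07),'hinge',P(.07,-.165,.095),'post top',P(-.04,-.195,.126),P(-.04,-.195,.06))
im=cv2.imread("pics/e_side.png")
cv2.imwrite("pics/e_k.png",cv2.resize(im[190:240,230:310],(800,500),interpolation=cv2.INTER_CUBIC))
```

```text
blue [180.07626292 280.61604186] [183.1489457 333.9287439]
yellow [272.26701134 200.09451138] [274.08874565 249.81824032]
red [365.63907924 290.30283676] [366.5416359  344.29528238]
lid corners [390.87518622 407.48191334] [ 91.92256737 352.2272861 ] [518.12875984 251.36596937] hinge [316.72150398 172.35034244] post top [461.20153933 139.91347405] [460.86733635 218.04236807]
```

View pics/e_k.png

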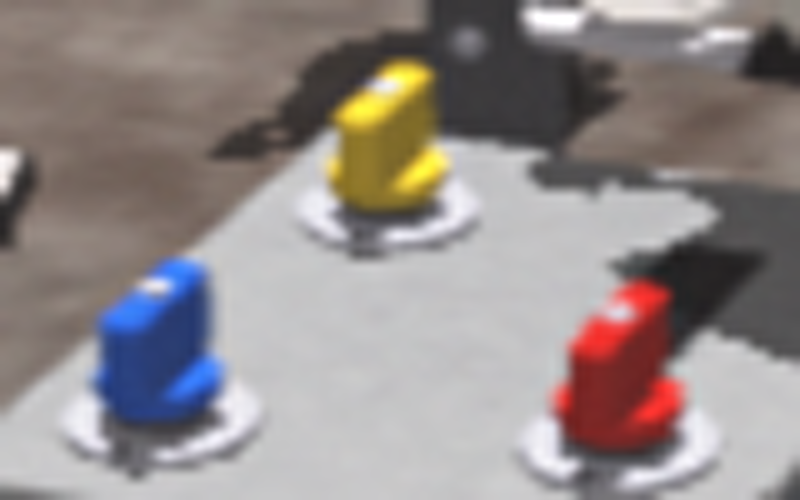

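Run:
```python
from h import *
c=eyes.camera_model("side");K,T=c["mtx"],c["cam_to_world"]
im=cv2.imread("pics/e_side.png");x0,y0,f=295,180,25
z=cv2.resize(im[y0:y0+24,x0:x0+32],None,fx=f,fy=f,interpolation=cv2.INTER_CUBIC)
z=cv2.convertScaleAbs(z,alpha=2,beta=10)
t=np.array([.5743,.0317]);th=.0841;M=np.array([[np.cos(th),-np.sin(th)],[np.sin(th),np.cos(th)]])
for a,col in((.17,(0,0,255)),(.22,(0,255,0)),(.27,(255,0,0))):
  for y in(-.147,-.183):
    e=.22-a; pts=[]
    for l,h in((89,8),(131,8),(131,-2),(89,-2)):
        x=70-l*np.cos(e)+h*np.sin(e); zz=95+l*np.sin(e)+h*np.cos(e)
        p=np.append(t+M@[x/1e3,y],zz/1e3); pts.append(((proj(K,T,p)+[.7,-1.55]-[x0,y0]+.5)*f))
    cv2.polylines(z,[np.int32(pts)],True,col,1)
cv2.imwrite("pics/e_sz2.png",z)
```

```text
(no output)
```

View pics/e_sz2.png

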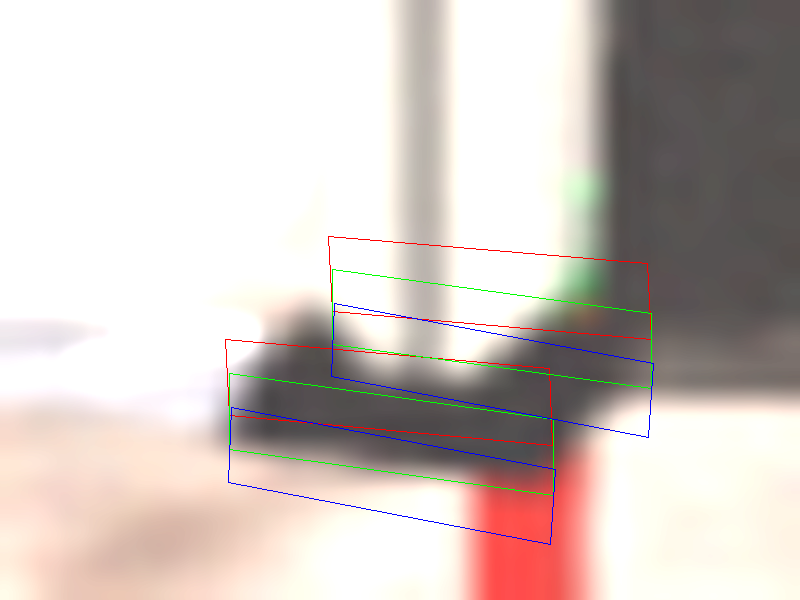

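The side overlay puts the lever at about 0.20 rad, and the TCP height puts it at about 0.213. I'll press about 1.5 mm further.

Emit:
send_rows([
  [[0,0,0.0008],0],
  [[0,0,0.0015],0],
  [[0,0,0.0015],0],
  [[0,0,0.0015],0],
  [[0,0,0.0015],0],
  [[0,0,0.0015],0],
])

```text
t: 19.77
tool_pos: [0.5468, -0.1371, 0.1022]
orientation: [-2.132, -2.307, 0.002]
force: [-5.0, 1.0, 6.5]
opening: 0.0005
```

```bash
python3 st.py
python3 - <<'E'
from h import *
c=eyes.camera_model("side");K,T=c["mtx"],c["cam_to_world"]
im=eyes.read_camera("side")[:,:,::-1].copy();x0,y0,f=295,180,25
z=cv2.resize(im[y0:y0+24,x0:x0+32],None,fx=f,fy=f,interpolation=cv2.INTER_CUBIC)
z=cv2.convertScaleAbs(z,alpha=2,beta=10)
t=np.array([.5743,.0317]);th=.0841;M=np.array([[np.cos(th),-np.sin(th)],[np.sin(th),np.cos(th)]])
for a,col in((.17,(0,0,255)),(.22,(0,255,0)),(.27,(255,0,0))):
    e=.22-a; pts=[]
    for l,h in((89,8),(131,8),(131,-2),(89,-2)):
        x=70-l*np.cos(e)+h*np.sin(e); zz=95+l*np.sin(e)+h*np.cos(e)
        p=np.append(t+M@[x/1e3,-.147],zz/1e3); pts.append(((proj(K,T,p)+[.7,-1.55]-[x0,y0]+.5)*f))
    cv2.polylines(z,[np.int32(pts)],True,col,1)
cv2.imwrite("pics/e_sz3.png",z)
cv2.imwrite("pics/e_s3.png",cv2.resize(im,None,fx=1.4,fy=1.4))
E
```

```text
19.775 [ 0.54680305 -0.13712075  0.10221733] [-4.998333    1.00964754  6.48646369] [-0.06542504  1.11747239 -0.0272025 ] 0.0005458693710948279 -0.41463295047889853
tool y angle 4.509476510817511
```

View pics/e_sz3.png

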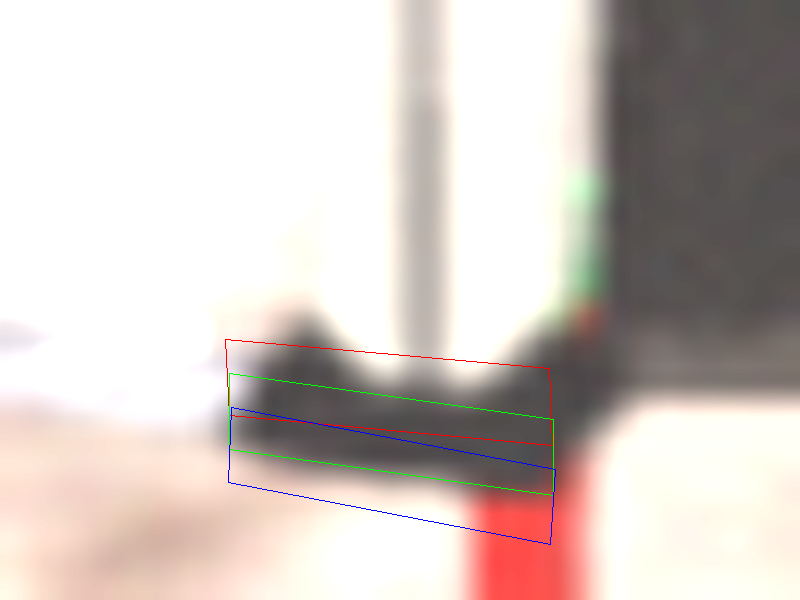

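View pics/e_top.png

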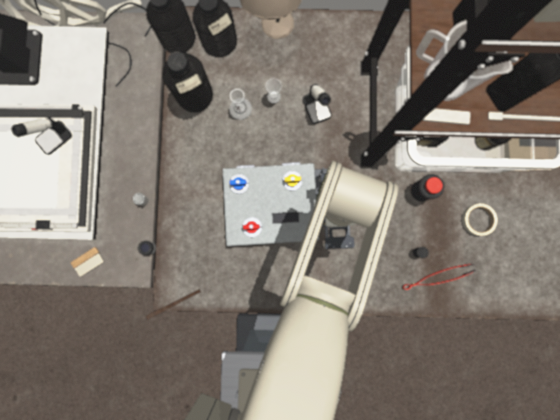

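The pad's lower edge now lies on the level (green) overlay. The tank, canisters and loupe are where they started. Handing in while holding.

```bash
python3 -c "
from plant import ticket
print(ticket.close_job())"; python3 st.py
```

```text
the job is handed in; nothing more can be done
None
the job is handed in; nothing more can be done
```

I turned the red, then the yellow, then the blue knob clockwise to their end stops. Then I pressed the exposure lever level with the shut fingers and handed the job in at about 19.8 s, still holding it.

- **Knobs:** each one ended with 0.64 to 0.87 N m at the wrist, well above the 0.08 N m friction, so they were against their stops. Pictures put the red and yellow bars within about 0.8° of the stop. I checked blue only by eye, against its ticks.
- **Lever:** the last reading had the fingertips at 102.2 mm with about 6.5 N of upward push. The side view matched the level position to within about 1 mm.
- **Disagreements:** the side camera's picture was about 1.5 pixels off from the wrist camera, which I corrected using the knob positions. The top camera differed from the wrist camera by about 4 mm in y, and I used the wrist camera. At the first press (103.7 mm), the side view put the lever at about 0.20 rad and the fingertip height at about 0.213 rad. I pressed 1.5 mm further, which leaves it at level or at most about 1 mm past.
- **Bystanders:** in the last top view, just before the final 1.5 mm press, the tank, canisters and loupe stood where they started.

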